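Swing the slide tray to its stop and close the keeper

ROBOT

A 6-joint arm with a two-finger parallel gripper is mounted at the origin on the work surface. World frame = base frame: x ahead of the robot, y to its left, z up, the work surface at z = 0. Lengths are in mm, angles in rad, forces in N, time in s.
With the tool pointing down it reaches from about 300 to 775 mm from the base axis. Payload 14.6 kg.
Tool frame: the origin (TCP) lies at the very end of the fingers, on their centre line; the grasp point (between the pads) lies 19 mm behind it; z points along the fingers, y is the line along which they close (so a half turn about z gives the same grasp; the last joint's range is limited). The gripper opens to 94 mm and grips with 3 to 60 N. Pads are 16 mm wide; open, the fingers measure 119 mm over their backs; the gripper's body (75 mm by 177 mm) begins 78 mm behind the grasp point.
Start: joints at [1.181, 0.3, 1.521, -0, 1.321, -0.067], TCP at [174.47, 521.584, 205.446] pointing down, gripper open.
Joint ranges: [-3.03, 3.03], [-0.79, 2.21], [0.23, 2.52], [-1.04, 4.18], [0, 3.07], [-2.55, 2.55]. Speed limits (rad/s): [2.22, 2.22, 2.57, 3.14, 3.14, 3.14].

INTERFACE

Orientations are given as [roll, pitch, yaw] about the fixed x, y, z axes, in that order (R = Rz(yaw) Ry(pitch) Rx(roll)).
In Python, from cell import manip gives the robot as it stands. The module is installed in compiled form; this text tells all that it offers.
- The arm moves only by the shell command python3 -m inch 'ROWS' [FORCE]. ROWS is JSON, a list of rows, each an object of numbers: "gripper": the opening, from 0 (shut) to 1 (fully open); "dx", "dy", "dz": the shift along the world's x, y, z in m; "wx", "wy", "wz": the turn, a rotation vector about the world's x, y, z in degrees. A call has exactly 5 rows; each row is the pose to reach, as a shift and turn from the pose commanded when the call began; what a row does not reach only later rows make up. A row lasts 1/12 s, in which the tool goes at most 41.7 mm and 7.16 degrees, less where a joint would pass 70% of its speed; a pose out of reach is approached as far as the arm can. A call with a gripper value outside its range is refused whole. The fingers move at their own pace and stop on an object; FORCE is the grip in N (left out, the last holds). Time passes only in rows, so rows that repeat a pose let the fingers close, or fill a call up. It gives the time, the measured TCP pose, the force, the opening and the grip force at its end, in the units of the state.
- manip.read_state(): the state, without advancing time (a new reading comes with each control period).
- manip.camera(name): name is "scene" or "top" or "wrist"; returns the picture (400x640x3 uint8, blue, green, red); there is no depth.
- manip.camera_info(name): a dict with "camera_matrix" (3x3 intrinsics, pixels), "R" (3x3) and "t" (3): a world point X has camera coordinates R X + t; the wrist camera has in their place "tool_from_camera" (4x4, takes a point from camera to tool coordinates, whose origin is the TCP and whose axes are the flange's). Camera axes: x right, y down, z forward; pixel columns grow to the right and rows downward; lengths in mm; the calibration is good to about 2 mm. A picture is of the moment at which its call begins: read the wrist's pose just before it. camera_info takes no time and is no camera call.
- manip.sign_off(): hands the job in; it is judged then, once.
The state is a dict: "clock": time; "joints": joint angles; "qd": joint speeds; "effort": joint torques, N m; "eef_pos": TCP position; "eef_rot": TCP orientation; "wrist_force": force on the tool from outside, world axes, zero at the start; "moment": the same for the moment, N m; "finger_gap": finger opening in mm; "finger_force": force on a finger pad.
Only numpy, scipy, OpenCV 4.12 (cv2) and the standard library are available. Lean on these libraries where they do the work, as an engineer would, in place of code of your own. Each camera call takes 0.05 s, during which the arm holds its last target. There are 200 camera calls.

TASK

Push the slide tray near its free corner so that it swings round on its corner pin until its edge meets the tip of the stop screw, and keep pressing it there with about 10 N for a second or two, never pushing on the tray with more than 20 N. Then turn the keeper by its upright post until its toe comes up against the tray's near edge, so that the tray cannot swing back. The dish must stay flat in the tray; leave everything else on the bench where it is.

Things in the scene. Friction and masses are not known exactly. Their poses are not given: they have to be found in the camera images.
- fixture: Frame of flat steel strips 6 mm high, fixed to the bench, with a fixed pivot pin (head 20 mm across, top at 29 mm). Origin: pin axis at bench height; z up. With the tray home, tray x lies along frame x (up to 0.08 rad further on). Strips, all outside the tray's swing: far one y = 93 to 113 mm, end one x = 217 to 237 mm, short one x = -49 to -29 mm. Nothing stands in the swing.
- tray: Loose aluminium tray, walls 18 mm high, 5 thick, floor 4, about 0.25 kg, its corner hole over the pin (1.5 mm play), two slides fixed in it. Origin: hole axis, underside; x along it (outside -15 to 185 mm), y across (-15 to 75 mm). Starts turned 0.5 to 0.9 rad clockwise (from above) from home: push it counter-clockwise, on its y = -15 mm side. Sliding takes 0.5 to 2.5 N.
- tray_push (a point): The place to push: on the outside of the tray's y = -15 mm wall near the free corner, 165 mm from the pin axis along tray x, 9 mm above the bench, straight across from the stop screw when the tray is home. Push towards the tray's +y.
- stop: Steel block 40 x 14 x 24 mm on the far strip, with a brass screw pointing to fixture -y, round tip 12 mm across, 10 mm up. Origin: block's underside, fixture (165, 100, 0) mm. The screw is set anew each time, unmeasured: the tip stands 6 to 18 mm out of the block's face (y = 93), so the tray's y = 75 edge meets it at fixture y = 75 to 87 mm. It is rigid (3 N or more per mm): find it by feel.
- keeper (a joint): Hinge of the keeper, a flat dark bar 12 mm wide, 7 to 17 mm up, reaching 56 mm from its upright axis. 0: points along fixture -y, clear of the swing; 1.571: along fixture -x, behind the home tray. Its toe meets the home tray's y = -15 mm edge at 1.6 to 1.85; travel ends at 1.95. Grows clockwise from above; starts at 0 to 0.3; light friction (2 N at the post), stays where left.
- keeper_pivot (a point): Point on the keeper's hinge axis, fixture (222, -23.5) mm, 17 mm above the bench.
- keeper_toe (a point): Corner of the keeper's free end that comes to bear on the tray's y = -15 mm edge: 55 mm from the hinge axis along the bar and 6 mm to the side it turns towards, 12 mm above the bench.
- keeper_post (a point): Point on the axis of the keeper's upright round steel post, 12 mm across, 35 mm from the hinge axis; the post rises from 17 to 55 mm above the bench, this point is at 45 mm. Can be pinched from above.
- dish: Clear round specimen dish, closed, 49 mm across and 13 mm high, about 30 g, standing loose on the tray's floor near the pin end. Origin: centre of its underside.
- reagent: Bystander: brown glass bottle 52 mm across, 100 mm tall, beyond the far strip. Origin: where its underside's centre lies.
- jar: Bystander: small white jar 44 mm across, 55 mm tall, beyond the end strip. Origin: where its underside's centre lies.
- mailer: Bystander: white plastic slide box 85 x 34 x 28 mm, beside the pin. Origin: where its underside's centre lies.
- driver: Bystander: screwdriver 150 mm long with a black handle, beyond the keeper. Origin: under the middle.
- beaker: Bystander: clear glass cup 56 mm across, 70 mm tall, beyond the far strip. Origin: where its underside's centre lies.
- slab: Bystander: flat dark phone-like slab 150 x 72 x 9 mm, beside the pin. Origin: where its underside's centre lies.
Mind the look-alikes: they are no part of the job. Of the things that look like the tray, take the one that is farthest to the robot's left at the start. Several things look just like the dish: the one meant starts farthest from the robot's base.

How it is judged (in metres and radians):
On the way, in this order (a step that is already met when the one before it is completed fails the run):
1. the fingers press the tray with 6 to 15 N for one second while it bears on the stop screw (contact force between the fingers and tray between 6 and 15 N and contact force between tray and stop above 1 N), for 1 s.
2. the keeper's toe is turned up to the tray's near edge, with the tray still home (value of joint keeper above 1.4 rad and y of keeper_toe in the frame of tray above -0.02 m and y of tray_push in the frame of fixture between -0.017 and -0.001 m), for 0.2 s.
At the end, for the whole second after the job is handed in: The tray lies flat and at rest, home at the stop (its push point within 17 to 1 mm on the -y side of the pin in the fixture's frame), the keeper is turned past 1.4 rad with its toe within 5 mm of the tray's near edge, and the dish lies flat in the tray (all of step 2 and angle between tray's own z axis and vertical below 0.04 rad and linear speed of tray below 0.01 m/s and angular speed of tray below 0.05 rad/s and angle between dish's own z axis and vertical below 0.1 rad and z of dish in the frame of tray below 0.008 m and horizontal distance between dish and tray below 0.16 m); the robot touches nothing.
It fails at once if the tray is pushed, or pressed on the stop, with more than 20 N (contact force between any of the arm, the fingers and tray above 20 N or contact force between tray and stop above 20 N).
It fails at once if the dish tips or leaves the tray (angle between dish's own z axis and vertical above 0.35 rad or z of dish in the frame of tray above 0.025 m).
It fails at once if a bystander is moved by more than 20 mm (distance of any of reagent, jar, mailer, driver, beaker, slab from where it was at the start of the episode above 0.02 m).
It also fails if it takes over 72 s, if anything falls off the work surface, if the arm or the gripper's body presses on something with over 40 N, if the wrist force passes 120 N, or if a joint passes its speed limit or range.

## Working session

There is one attempt and no reset: what is moved stays moved. The work goes in short steps, Python scripts to look and compute and a shell command to move; the robot and the scene stay as the last step left them, time stands still between calls to the robot, and variables do not carry over. Pictures are saved under pics/ and viewed, at most 10 in all, crops included, and the job is handed in when it is done.

```bash
mkdir -p pics
python3 - <<'E'
from cell import manip
import cv2,json
for n in("top","scene"):
    cv2.imwrite(f"pics/{n}0.png",manip.camera(n))
    print(n,{k:(v.tolist() if hasattr(v,'tolist') else v) for k,v in manip.camera_info(n).items()})
s=manip.read_state();print(s)
E
```

```text
top {'camera_matrix': [[397.3940740615765, 0.0, 321.6731047611254], [0.0, 397.3940740615765, 200.79239272443886], [0.0, 0.0, 1.0]], 'R': [[0.00513250286854748, -0.9998813103254821, -0.014526619568970514], [-0.9979680145508509, -0.004198993136983955, -0.06357837989496039], [0.06350983662187062, 0.014823417906569514, -0.997871117396345]], 't': [-22.910944378518277, 596.0976167699606, 1034.07274431162]}
scene {'camera_matrix': [[426.4356448040134, 0.0, 323.6359959714153], [0.0, 426.4356448040134, 206.58616215161356], [0.0, 0.0, 1.0]], 'R': [[0.854876347076735, 0.5187656182075401, 0.008286409022368598], [0.347581362364536, -0.5607774288513185, -0.7514757959027805], [-0.38519297468353475, 0.6452990846550558, -0.6597086202239565]], 't': [-473.7151174753651, -180.36932881121427, 1345.2008662251035]}
{'clock': 0.1, 'joints': array([ 1.18140144e+00,  3.00430546e-01,  1.52153413e+00,  3.13892130e-06,
        1.32067972e+00, -6.66236068e-02]), 'qd': array([ 0.00191364, -0.00017025, -0.00294007,  0.00041859, -0.00257597,
        0.00044454]), 'effort': array([ 3.19878920e-03, -5.32638645e+01, -3.53284800e+01,  7.10254116e-02,
        2.33854365e-02,  4.10021457e-06]), 'eef_pos': array([174.38181966, 521.3732607 , 204.92843078]), 'eef_rot': array([-3.14054345e+00, -7.30528088e-05,  2.81882056e+00]), 'wrist_force': array([0.43329796, 0.99602858, 0.18640543]), 'moment': array([-0.0326163 , -0.05820192, -0.00077336]), 'finger_force': 0.0, 'finger_gap': 93.75313449541915}
```

View pics/top0.png

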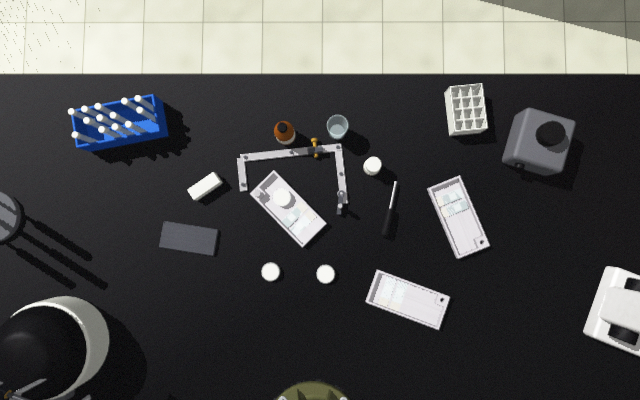

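View pics/scene0.png

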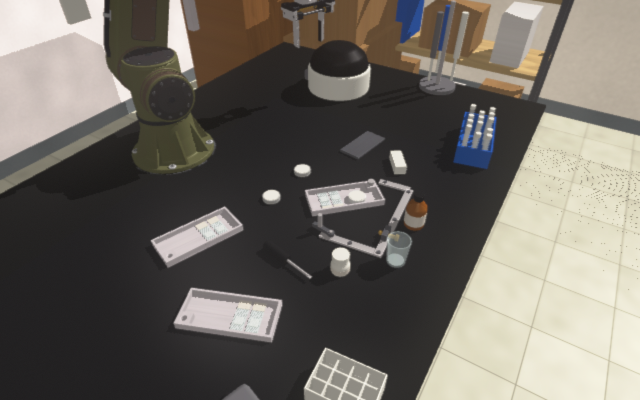

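Trays in the top view: (288,208), (458,217) and (408,299). Image left is the robot's left, so the one meant is (288,208), which also sits inside the strip frame. The dish candidates are (283,199), (270,271) and (325,274). The farthest from the base is (283,199), in that tray. I'll confirm both in an enlarged crop.

Run:
```python
import cv2
im=cv2.imread("pics/top0.png")[125:255,225:375]
im=cv2.resize(im,None,fx=4.6,fy=4.6,interpolation=cv2.INTER_CUBIC)
cv2.imwrite("pics/crop0.png",im)
```

```text
(no output)
```

View pics/crop0.png

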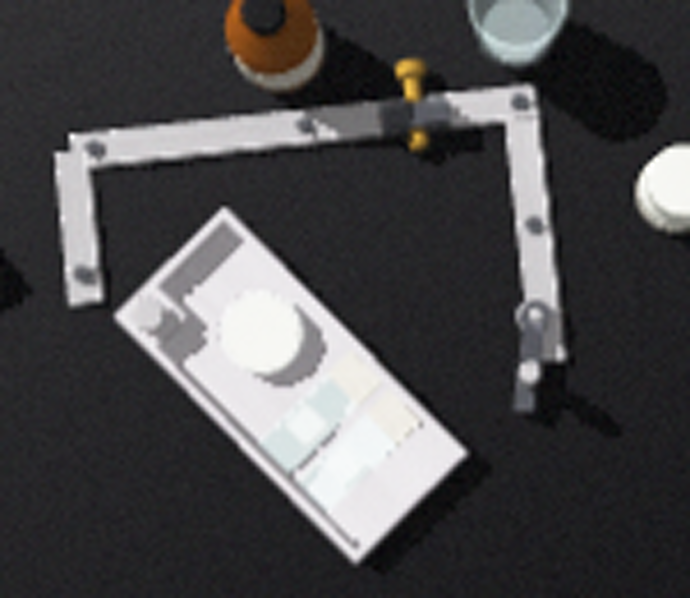

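The crop shows the right tray: pin head at (155,318), free near corner at (357,563), dish at (262,332). The stop screw tip is at (418,142), the keeper hinge at (535,313) and its post at (530,370). Next I'll fit the poses.

```bash
cat > h.py <<'E'
from cell import manip
import numpy as np
from scipy.optimize import least_squares
ci=manip.camera_info("top");K,R,t=[np.array(ci[k]) for k in("camera_matrix","R","t")]
def px(u,v,z):
    d=R.T@np.linalg.inv(K)@[u,v,1];c=-R.T@t
    return (c+d*(z-c[2])/d[2])[:2]
def crop(u,v,z): return px(225+(u+.5)/4.6-.5,125+(v+.5)/4.6-.5,z)
def rot(a): return np.array([[np.cos(a),-np.sin(a)],[np.sin(a),np.cos(a)]])
E
python3 - <<'E'
from h import *
xl=[(-49,55,155),(-49,70,307),(-29,103,298),(237,537,110),(237,566,360),(217,505,125),(217,520,240)]
yl=[(113,70,136),(113,530,86),(93,95,172),(93,480,123)]
tr=[((-15,75),224,207),((185,75),468,455),((185,-15),357,563),((-15,-15),115,317)]
def f(p):
    o=p[:2];Rm=rot(p[2]);r=[]
    for X,u,v in xl:r.append((Rm.T@(crop(u,v,6)-o))[0]-X)
    for Y,u,v in yl:r.append((Rm.T@(crop(u,v,6)-o))[1]-Y)
    for q,u,v in tr:r+=list(crop(u,v,18)-o-rot(p[3])@q)
    r+=list(crop(155,318,29)-o)
    return r
s=least_squares(f,[600,50,-1.5,-2.2],loss='soft_l1');p=s.x
print(p,p[3]-p[2]);print(np.round(f(p),1))
o=p[:2];F=lambda u,v,z:rot(p[2]).T@(crop(u,v,z)-o)
print("pivot",F(535,313,20),"post",F(530,370,55),"tip",F(418,142,10))
for n,(a,q) in dict(push=(p[3],(165,-15)),pushhome=(p[2],(165,-15)),corner=(p[3],(185,-15)),piv=(p[2],(222,-23.5))).items(): print(n,o+rot(a)@q)
print("tray y dir",rot(p[3])@[0,1],"fix y dir",rot(p[2])@[0,1])
E
```

```text
[614.40552779 150.90254507  -1.45443702  -2.35452173] -0.9000847095956741
[ 0.4  0.4  0.2 -0.8 -0.8 -0.5  0.6  0.5 -0.8 -2.4  0.8  1.   0.9 -0.8
  0.3  0.9  0.   0.5 -0.3 -1.  -4.2]
pivot [220.79801524 -22.25475435] post [212.90688973 -56.29679048] tip [164.68805323  85.96731549]
push [487.30390769  44.62376935]
pushhome [618.6629488  -14.72316057]
corner [473.18544818  30.45799718]
piv [616.83795032 -72.32454406]
tray y dir [ 0.70828861 -0.70592298] fix y dir [0.99323789 0.11609691]
```

```bash
python3 -m inch '[{"gripper":0,"dz":0.04},{"gripper":0,"dz":0.08},{"gripper":0,"dx":0.02,"dy":-0.03,"dz":0.08,"wz":-5},{"gripper":0,"dx":0.04,"dy":-0.06,"dz":0.08,"wz":-10},{"gripper":0,"dx":0.06,"dy":-0.09,"dz":0.08,"wz":-15}]' 20
python3 -m inch '[{"gripper":0,"dx":0.02,"dy":-0.03,"wz":-5},{"gripper":0,"dx":0.04,"dy":-0.06,"wz":-11},{"gripper":0,"dx":0.06,"dy":-0.09,"wz":-11.5},{"gripper":0,"dx":0.08,"dy":-0.12,"wz":-11.5},{"gripper":0,"dx":0.10,"dy":-0.15,"wz":-11.5}]'
python3 -m inch '[{"gripper":0,"dx":0.02,"dy":-0.03},{"gripper":0,"dx":0.04,"dy":-0.06},{"gripper":0,"dx":0.06,"dy":-0.09,"dz":-0.02},{"gripper":0,"dx":0.08,"dy":-0.12,"dz":-0.04},{"gripper":0,"dx":0.10,"dy":-0.15,"dz":-0.06}]'
python3 -m inch '[{"gripper":0,"dx":0.015,"dy":-0.025},{"gripper":0,"dx":0.03,"dy":-0.05},{"gripper":0,"dx":0.03,"dy":-0.063},{"gripper":0,"dx":0.03,"dy":-0.063},{"gripper":0,"dx":0.03,"dy":-0.063}]'
python3 - <<'E'
from cell import manip;import cv2
s=manip.read_state();print(s)
cv2.imwrite("pics/top1.png",manip.camera("top")[100:300,180:430])
E
```

```text
{'clock': 0.1, 'joints': array([ 1.18140144e+00,  3.00430546e-01,  1.52153413e+00,  3.13892130e-06,
        1.32067972e+00, -6.66236068e-02]), 'qd': array([ 0.00191364, -0.00017025, -0.00294007,  0.00041859, -0.00257597,
        0.00044454]), 'effort': array([ 3.19878920e-03, -5.32638645e+01, -3.53284800e+01,  7.10254116e-02,
        2.33854365e-02,  4.10021457e-06]), 'eef_pos': array([174.38181966, 521.3732607 , 204.92843078]), 'eef_rot': array([-3.14054345e+00, -7.30528088e-05,  2.81882056e+00]), 'wrist_force': array([0.43329796, 0.99602858, 0.18640543]), 'moment': array([-0.0326163 , -0.05820192, -0.00077336]), 'finger_force': 0.0, 'finger_gap': 93.75313449541915}validation failed for argument at $[0]...
validation failed for argument at $[0]...
validation failed for argument at $[0]...
validation failed for argument at $[0]...
```

```bash
python3 -m inch '[{"gripper":0.0,"dx":0.0,"dy":0.0,"dz":0.04,"wx":0.0,"wy":0.0,"wz":0.0},{"gripper":0.0,"dx":0.0,"dy":0.0,"dz":0.08,"wx":0.0,"wy":0.0,"wz":0.0},{"gripper":0.0,"dx":0.02,"dy":-0.03,"dz":0.08,"wx":0.0,"wy":0.0,"wz":-5.0},{"gripper":0.0,"dx":0.04,"dy":-0.06,"dz":0.08,"wx":0.0,"wy":0.0,"wz":-10.0},{"gripper":0.0,"dx":0.06,"dy":-0.09,"dz":0.08,"wx":0.0,"wy":0.0,"wz":-15.0}]' 20
```

```text
clock: 0.57
eef_pos: [234.8, 430.5, 285.5]
eef_rot: [3.141, 0.0, 2.554]
wrist_force: [1.5, 1.2, 0.3]
finger_gap: 64.2
finger_force: 0.0
```

```bash
python3 -m inch '[{"gripper":0,"dx":0.02,"dy":-0.03,"dz":0,"wx":0,"wy":0,"wz":-5},{"gripper":0,"dx":0.04,"dy":-0.06,"dz":0,"wx":0,"wy":0,"wz":-11},{"gripper":0,"dx":0.06,"dy":-0.09,"dz":0,"wx":0,"wy":0,"wz":-11.5},{"gripper":0,"dx":0.08,"dy":-0.12,"dz":0,"wx":0,"wy":0,"wz":-11.5},{"gripper":0,"dx":0.10,"dy":-0.15,"dz":0,"wx":0,"wy":0,"wz":-11.5}]'
python3 -m inch '[{"gripper":0,"dx":0.02,"dy":-0.03,"dz":0,"wx":0,"wy":0,"wz":0},{"gripper":0,"dx":0.04,"dy":-0.06,"dz":0,"wx":0,"wy":0,"wz":0},{"gripper":0,"dx":0.06,"dy":-0.09,"dz":-0.02,"wx":0,"wy":0,"wz":0},{"gripper":0,"dx":0.08,"dy":-0.12,"dz":-0.04,"wx":0,"wy":0,"wz":0},{"gripper":0,"dx":0.10,"dy":-0.15,"dz":-0.06,"wx":0,"wy":0,"wz":0}]'
python3 -m inch '[{"gripper":0,"dx":0.015,"dy":-0.025,"dz":0,"wx":0,"wy":0,"wz":0},{"gripper":0,"dx":0.03,"dy":-0.05,"dz":0,"wx":0,"wy":0,"wz":0},{"gripper":0,"dx":0.03,"dy":-0.063,"dz":0,"wx":0,"wy":0,"wz":0},{"gripper":0,"dx":0.03,"dy":-0.063,"dz":-0.03,"wx":0,"wy":0,"wz":0},{"gripper":0,"dx":0.03,"dy":-0.063,"dz":-0.06,"wx":0,"wy":0,"wz":0}]'
python3 - <<'E'
from cell import manip;import cv2
cv2.imwrite("pics/top1.png",cv2.resize(manip.camera("top")[120:300,200:400],None,fx=3,fy=3))
E
```

```text
clock: 0.98
eef_pos: [335.0, 279.9, 285.4]
eef_rot: [-3.142, -0.0, 2.356]
wrist_force: [0.6, -0.3, 0.2]
finger_gap: 31.0
finger_force: 0.0
clock: 1.4
eef_pos: [435.1, 129.8, 224.8]
eef_rot: [3.141, 0.0, 2.356]
wrist_force: [0.5, 1.6, -0.1]
finger_gap: 0.7
finger_force: 0.0
clock: 1.82
eef_pos: [465.2, 67.7, 165.4]
eef_rot: [3.139, 0.002, 2.355]
wrist_force: [1.5, 0.8, -0.8]
finger_gap: 0.5
finger_force: 0.0
```

View pics/top1.png

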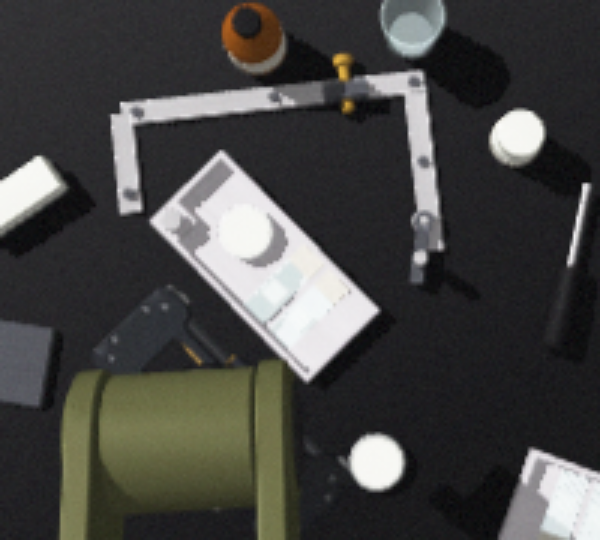

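The gripper is off the tray's near side, and nothing has moved. Before descending I'll check the loose dish at (270,271) for clearance.

```bash
python3 - <<'E'
from h import *
print(px(270,271,13),px(325,274,13))
E
python3 -m inch '[{"gripper":0,"dx":0,"dy":0,"dz":-0.03,"wx":0,"wy":0,"wz":0},{"gripper":0,"dx":0,"dy":0,"dz":-0.06,"wx":0,"wy":0,"wz":0},{"gripper":0,"dx":0,"dy":0,"dz":-0.09,"wx":0,"wy":0,"wz":0},{"gripper":0,"dx":0,"dy":0,"dz":-0.12,"wx":0,"wy":0,"wz":0},{"gripper":0,"dx":0,"dy":0,"dz":-0.125,"wx":0,"wy":0,"wz":0}]'
```

```text
[410.31637876 115.40432997] [403.47062276 -29.79176331]
clock: 2.28
eef_pos: [462.4, 68.5, 37.1]
eef_rot: [-3.137, -0.004, 2.357]
wrist_force: [-0.6, -0.0, 0.0]
finger_gap: 0.4
finger_force: 0.0
```

```bash
python3 -m inch '[{"gripper":0,"dx":0,"dy":0,"dz":-0.015,"wx":0,"wy":0,"wz":0},{"gripper":0,"dx":0,"dy":0,"dz":-0.028,"wx":0,"wy":0,"wz":0},{"gripper":0,"dx":0,"dy":0,"dz":-0.033,"wx":0,"wy":0,"wz":0},{"gripper":0,"dx":0,"dy":0,"dz":-0.033,"wx":0,"wy":0,"wz":0},{"gripper":0,"dx":0,"dy":0,"dz":-0.033,"wx":0,"wy":0,"wz":0}]'
python3 -m inch '[{"gripper":0,"dx":0.002,"dy":-0.002,"dz":0,"wx":0,"wy":0,"wz":0},{"gripper":0,"dx":0.004,"dy":-0.004,"dz":0,"wx":0,"wy":0,"wz":0},{"gripper":0,"dx":0.006,"dy":-0.006,"dz":0,"wx":0,"wy":0,"wz":0},{"gripper":0,"dx":0.008,"dy":-0.008,"dz":0,"wx":0,"wy":0,"wz":0},{"gripper":0,"dx":0.010,"dy":-0.010,"dz":0,"wx":0,"wy":0,"wz":0}]'
python3 -m inch '[{"gripper":0,"dx":0.001,"dy":-0.001,"dz":0,"wx":0,"wy":0,"wz":0},{"gripper":0,"dx":0.002,"dy":-0.002,"dz":0,"wx":0,"wy":0,"wz":0},{"gripper":0,"dx":0.003,"dy":-0.003,"dz":0,"wx":0,"wy":0,"wz":0},{"gripper":0,"dx":0.004,"dy":-0.004,"dz":0,"wx":0,"wy":0,"wz":0},{"gripper":0,"dx":0.005,"dy":-0.005,"dz":0,"wx":0,"wy":0,"wz":0}]'
```

```text
clock: 2.7
eef_pos: [465.0, 68.7, 8.6]
eef_rot: [3.141, 0.001, 2.356]
wrist_force: [0.7, 0.6, 0.7]
finger_gap: 0.2
finger_force: 0.0
clock: 3.12
eef_pos: [474.8, 58.3, 7.7]
eef_rot: [3.141, 0.0, 2.356]
wrist_force: [0.3, 0.3, 0.1]
finger_gap: 0.8
finger_force: 0.0
clock: 3.53
eef_pos: [479.5, 53.5, 7.4]
eef_rot: [-3.142, -0.0, 2.356]
wrist_force: [-0.0, -0.9, 0.5]
finger_gap: 1.0
finger_force: 0.0
```

```bash
python3 -m inch '[{"gripper":0,"dx":0.0005,"dy":-0.0005,"dz":0,"wx":0,"wy":0,"wz":0},{"gripper":0,"dx":0.001,"dy":-0.001,"dz":0,"wx":0,"wy":0,"wz":0},{"gripper":0,"dx":0.0015,"dy":-0.0015,"dz":0,"wx":0,"wy":0,"wz":0},{"gripper":0,"dx":0.002,"dy":-0.002,"dz":0,"wx":0,"wy":0,"wz":0},{"gripper":0,"dx":0.0025,"dy":-0.0025,"dz":0,"wx":0,"wy":0,"wz":0}]'
python3 -m inch '[{"gripper":0,"dx":0.0005,"dy":-0.0005,"dz":0,"wx":0,"wy":0,"wz":0},{"gripper":0,"dx":0.001,"dy":-0.001,"dz":0,"wx":0,"wy":0,"wz":0},{"gripper":0,"dx":0.0015,"dy":-0.0015,"dz":0,"wx":0,"wy":0,"wz":0},{"gripper":0,"dx":0.002,"dy":-0.002,"dz":0,"wx":0,"wy":0,"wz":0},{"gripper":0,"dx":0.0025,"dy":-0.0025,"dz":0,"wx":0,"wy":0,"wz":0}]'
python3 - <<'E'
from h import *
o=np.array([614.4,150.9]);a=-2.3545
e=manip.read_state()['eef_pos'];print(e, rot(a).T@(e[:2]-o))
P=[o+rot(a+i*np.radians(5))@(165,-23) for i in range(12)]
for i in range(11):print(i+1,np.round(P[i+1]-P[i],1),np.round(P[i+1],1))
E
```

```text
clock: 3.95
eef_pos: [481.7, 51.1, 7.4]
eef_rot: [-3.141, -0.0, 2.356]
wrist_force: [-1.8, 0.7, 1.3]
finger_gap: 0.5
finger_force: 1.0
clock: 4.37
eef_pos: [484.5, 48.5, 7.4]
eef_rot: [3.142, 0.0, 2.356]
wrist_force: [-1.5, -0.6, -0.2]
finger_gap: 0.2
finger_force: 0.6
[484.54437109  48.51729586   7.42224025] [164.18414674 -19.70452798]
1 [  9.3 -11.2] [490.9  39.1]
2 [ 10.2 -10.3] [501.1  28.7]
3 [11.1 -9.4] [512.2  19.3]
4 [11.9 -8.4] [524.1  10.9]
5 [12.5 -7.3] [536.6   3.6]
6 [13.1 -6.2] [549.7  -2.6]
7 [13.6 -5.1] [563.4  -7.7]
8 [14.  -3.8] [577.4 -11.5]
9 [14.3 -2.6] [591.7 -14.1]
10 [14.5 -1.4] [606.2 -15.5]
11 [14.5 -0.1] [620.7 -15.6]
```

```bash
python3 -m inch '[{"gripper":0,"dx":0.0019,"dy":-0.0022,"dz":0,"wx":0,"wy":0,"wz":1},{"gripper":0,"dx":0.0038,"dy":-0.0044,"dz":0,"wx":0,"wy":0,"wz":2},{"gripper":0,"dx":0.0057,"dy":-0.0066,"dz":0,"wx":0,"wy":0,"wz":3},{"gripper":0,"dx":0.0076,"dy":-0.0088,"dz":0,"wx":0,"wy":0,"wz":4},{"gripper":0,"dx":0.0095,"dy":-0.011,"dz":0,"wx":0,"wy":0,"wz":5}]'
python3 -m inch '[{"gripper":0,"dx":0.0021,"dy":-0.002,"dz":0,"wx":0,"wy":0,"wz":1},{"gripper":0,"dx":0.0042,"dy":-0.004,"dz":0,"wx":0,"wy":0,"wz":2},{"gripper":0,"dx":0.0063,"dy":-0.006,"dz":0,"wx":0,"wy":0,"wz":3},{"gripper":0,"dx":0.0084,"dy":-0.008,"dz":0,"wx":0,"wy":0,"wz":4},{"gripper":0,"dx":0.0105,"dy":-0.010,"dz":0,"wx":0,"wy":0,"wz":5}]'
python3 - <<'E'
from h import *
import cv2
e=manip.read_state();print(e['eef_pos'],e['wrist_force'])
cv2.imwrite("pics/s1.png",cv2.resize(manip.camera("scene")[130:290,220:460],None,fx=3,fy=3))
E
```

```text
clock: 4.78
eef_pos: [494.2, 37.3, 7.4]
eef_rot: [3.142, 0.0, 2.445]
wrist_force: [-1.3, -0.6, 0.2]
finger_gap: 0.2
finger_force: 0.5
clock: 5.2
eef_pos: [504.7, 27.4, 7.5]
eef_rot: [3.142, 0.0, 2.533]
wrist_force: [-0.5, 0.3, -0.5]
finger_gap: 0.3
finger_force: 0.5
[504.70009065  27.37858383   7.45251078] [-0.53757712  0.28197377 -0.47221005]
```

View pics/s1.png

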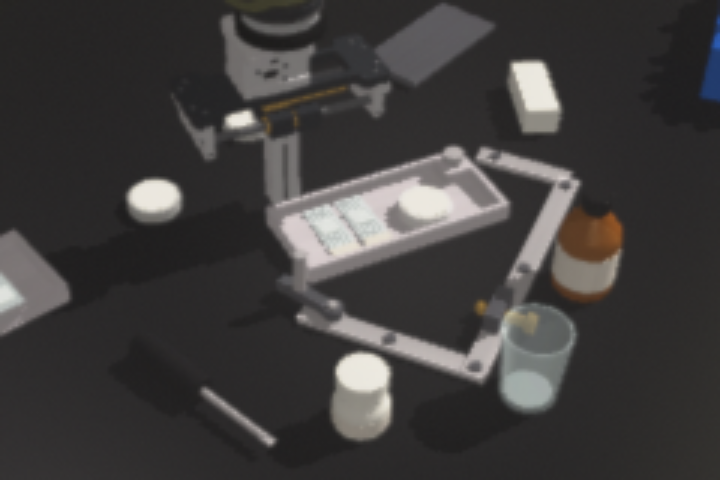

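The fist at (285,170) is on the near wall by the free corner, and the tray is swinging with the dish at (425,202) flat. I'll keep following the arc.

```bash
python3 -m inch '[{"gripper":0,"dx":0.0022,"dy":-0.0018,"dz":0,"wx":0,"wy":0,"wz":1},{"gripper":0,"dx":0.0044,"dy":-0.0036,"dz":0,"wx":0,"wy":0,"wz":2},{"gripper":0,"dx":0.0066,"dy":-0.0054,"dz":0,"wx":0,"wy":0,"wz":3},{"gripper":0,"dx":0.0089,"dy":-0.0072,"dz":0,"wx":0,"wy":0,"wz":4},{"gripper":0,"dx":0.0112,"dy":-0.009,"dz":0,"wx":0,"wy":0,"wz":5}]'
python3 -m inch '[{"gripper":0,"dx":0.0024,"dy":-0.0016,"dz":0,"wx":0,"wy":0,"wz":1},{"gripper":0,"dx":0.0048,"dy":-0.0032,"dz":0,"wx":0,"wy":0,"wz":2},{"gripper":0,"dx":0.0072,"dy":-0.0048,"dz":0,"wx":0,"wy":0,"wz":3},{"gripper":0,"dx":0.0096,"dy":-0.0064,"dz":0,"wx":0,"wy":0,"wz":4},{"gripper":0,"dx":0.012,"dy":-0.008,"dz":0,"wx":0,"wy":0,"wz":5}]'
python3 -m inch '[{"gripper":0,"dx":0.0025,"dy":-0.0014,"dz":0,"wx":0,"wy":0,"wz":1},{"gripper":0,"dx":0.005,"dy":-0.0028,"dz":0,"wx":0,"wy":0,"wz":2},{"gripper":0,"dx":0.0076,"dy":-0.0042,"dz":0,"wx":0,"wy":0,"wz":3},{"gripper":0,"dx":0.0101,"dy":-0.0056,"dz":0,"wx":0,"wy":0,"wz":4},{"gripper":0,"dx":0.0127,"dy":-0.007,"dz":0,"wx":0,"wy":0,"wz":5}]'
python3 -m inch '[{"gripper":0,"dx":0.0026,"dy":-0.0012,"dz":0,"wx":0,"wy":0,"wz":1},{"gripper":0,"dx":0.0053,"dy":-0.0024,"dz":0,"wx":0,"wy":0,"wz":2},{"gripper":0,"dx":0.0079,"dy":-0.0036,"dz":0,"wx":0,"wy":0,"wz":3},{"gripper":0,"dx":0.0106,"dy":-0.0048,"dz":0,"wx":0,"wy":0,"wz":4},{"gripper":0,"dx":0.0132,"dy":-0.006,"dz":0,"wx":0,"wy":0,"wz":5}]'
python3 -m inch '[{"gripper":0,"dx":0.0027,"dy":-0.001,"dz":0,"wx":0,"wy":0,"wz":1},{"gripper":0,"dx":0.0055,"dy":-0.002,"dz":0,"wx":0,"wy":0,"wz":2},{"gripper":0,"dx":0.0082,"dy":-0.003,"dz":0,"wx":0,"wy":0,"wz":3},{"gripper":0,"dx":0.011,"dy":-0.004,"dz":0,"wx":0,"wy":0,"wz":4},{"gripper":0,"dx":0.0137,"dy":-0.0048,"dz":0,"wx":0,"wy":0,"wz":5}]'
```

```text
clock: 5.67
eef_pos: [515.9, 18.4, 7.4]
eef_rot: [-3.142, 0.0, 2.62]
wrist_force: [-2.2, 0.2, -0.3]
finger_gap: 0.8
finger_force: 0.7
clock: 6.08
eef_pos: [527.9, 10.4, 7.4]
eef_rot: [-3.142, -0.0, 2.707]
wrist_force: [-2.8, 0.2, 0.8]
finger_gap: 0.6
finger_force: 0.8
clock: 6.5
eef_pos: [540.6, 3.4, 7.4]
eef_rot: [-3.142, 0.0, 2.794]
wrist_force: [-2.5, -0.3, 0.6]
finger_gap: 0.2
finger_force: 0.8
clock: 6.92
eef_pos: [553.9, -2.5, 7.5]
eef_rot: [3.142, 0.0, 2.882]
wrist_force: [-1.5, 0.5, -0.1]
finger_gap: 0.4
finger_force: 0.8
clock: 7.33
eef_pos: [567.6, -7.3, 7.4]
eef_rot: [-3.142, 0.0, 2.969]
wrist_force: [-1.9, -1.2, 1.8]
finger_gap: 0.4
finger_force: 0.9
```

```bash
python3 -m inch '[{"gripper":0,"dx":0.0028,"dy":-0.0007,"dz":0,"wx":0,"wy":0,"wz":1},{"gripper":0,"dx":0.0056,"dy":-0.0014,"dz":0,"wx":0,"wy":0,"wz":2},{"gripper":0,"dx":0.0084,"dy":-0.0021,"dz":0,"wx":0,"wy":0,"wz":3},{"gripper":0,"dx":0.0112,"dy":-0.0028,"dz":0,"wx":0,"wy":0,"wz":4},{"gripper":0,"dx":0.014,"dy":-0.0035,"dz":0,"wx":0,"wy":0,"wz":5}]'
python3 -m inch '[{"gripper":0,"dx":0.0028,"dy":-0.0005,"dz":0,"wx":0,"wy":0,"wz":1},{"gripper":0,"dx":0.0057,"dy":-0.001,"dz":0,"wx":0,"wy":0,"wz":2},{"gripper":0,"dx":0.0086,"dy":-0.0015,"dz":0,"wx":0,"wy":0,"wz":3},{"gripper":0,"dx":0.0114,"dy":-0.002,"dz":0,"wx":0,"wy":0,"wz":4},{"gripper":0,"dx":0.0143,"dy":-0.0024,"dz":0,"wx":0,"wy":0,"wz":5}]'
python3 - <<'E'
from h import *
import cv2
e=manip.read_state();print(e['eef_pos'],e['wrist_force'],e['moment'])
cv2.imwrite("pics/s2.png",cv2.resize(manip.camera("scene")[150:270,290:430],None,fx=5,fy=5,interpolation=cv2.INTER_CUBIC))
E
```

```text
clock: 7.75
eef_pos: [581.5, -10.8, 7.4]
eef_rot: [-3.142, -0.0, 3.056]
wrist_force: [-1.9, -0.7, 0.8]
finger_gap: 0.4
finger_force: 0.9
clock: 8.17
eef_pos: [595.9, -13.2, 7.4]
eef_rot: [-3.142, 0.0, -3.14]
wrist_force: [-2.3, 0.7, 0.6]
finger_gap: 0.5
finger_force: 0.9
[595.85598783 -13.18139367   7.44500859] [-2.33262889  0.6857024   0.61344566] [-0.13976825  0.33115387  0.02246023]
```

View pics/s2.png

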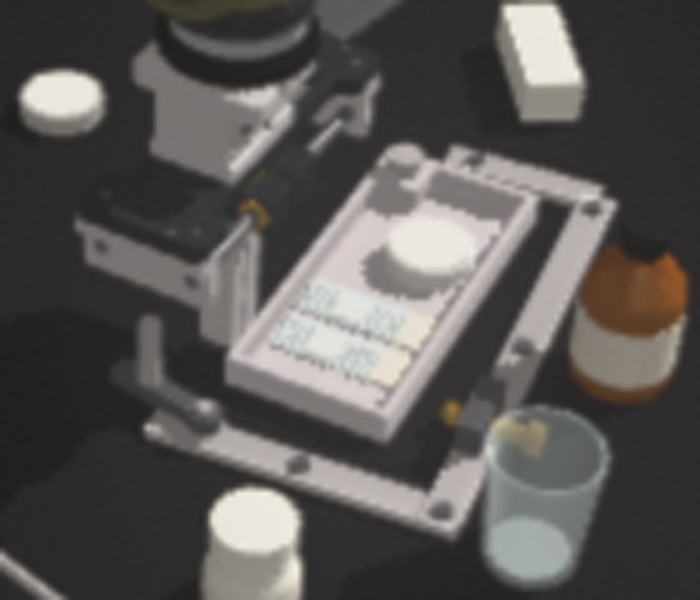

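The tray edge (right side) is still short of the brass tip at (452,410). From here I'll go slower.

```bash
python3 -m inch '[{"gripper":0,"dx":0.0012,"dy":-0.0002,"dz":0,"wx":0,"wy":0,"wz":0.4},{"gripper":0,"dx":0.0024,"dy":-0.0003,"dz":0,"wx":0,"wy":0,"wz":0.8},{"gripper":0,"dx":0.0036,"dy":-0.0005,"dz":0,"wx":0,"wy":0,"wz":1.2},{"gripper":0,"dx":0.0048,"dy":-0.0006,"dz":0,"wx":0,"wy":0,"wz":1.6},{"gripper":0,"dx":0.006,"dy":-0.0007,"dz":0,"wx":0,"wy":0,"wz":2}]'
python3 -m inch '[{"gripper":0,"dx":0.001,"dy":-0.0001,"dz":0,"wx":0,"wy":0,"wz":0.4},{"gripper":0,"dx":0.002,"dy":-0.0002,"dz":0,"wx":0,"wy":0,"wz":0.7},{"gripper":0,"dx":0.003,"dy":-0.0003,"dz":0,"wx":0,"wy":0,"wz":1.1},{"gripper":0,"dx":0.004,"dy":-0.0004,"dz":0,"wx":0,"wy":0,"wz":1.4},{"gripper":0,"dx":0.005,"dy":-0.0004,"dz":0,"wx":0,"wy":0,"wz":1.8}]'
python3 -m inch '[{"gripper":0,"dx":0.0006,"dy":0,"dz":0,"wx":0,"wy":0,"wz":0.2},{"gripper":0,"dx":0.0012,"dy":-0.0001,"dz":0,"wx":0,"wy":0,"wz":0.4},{"gripper":0,"dx":0.0018,"dy":-0.0001,"dz":0,"wx":0,"wy":0,"wz":0.6},{"gripper":0,"dx":0.0024,"dy":-0.0001,"dz":0,"wx":0,"wy":0,"wz":0.8},{"gripper":0,"dx":0.003,"dy":-0.0001,"dz":0,"wx":0,"wy":0,"wz":1}]'
```

```text
clock: 8.63
eef_pos: [601.7, -13.8, 7.5]
eef_rot: [3.142, 0.0, -3.106]
wrist_force: [-1.6, -0.9, -0.7]
finger_gap: 0.8
finger_force: 0.8
clock: 9.05
eef_pos: [606.6, -14.2, 7.4]
eef_rot: [-3.142, -0.0, -3.075]
wrist_force: [-0.8, -1.1, 0.8]
finger_gap: 0.4
finger_force: 0.8
clock: 9.47
eef_pos: [609.6, -14.3, 7.4]
eef_rot: [-3.142, 0.0, -3.057]
wrist_force: [-1.5, -0.7, -0.3]
finger_gap: 0.5
finger_force: 0.8
```

```bash
python3 -m inch '[{"gripper":0,"dx":0.0004,"dy":0,"dz":0,"wx":0,"wy":0,"wz":0.15},{"gripper":0,"dx":0.0008,"dy":0,"dz":0,"wx":0,"wy":0,"wz":0.3},{"gripper":0,"dx":0.0012,"dy":0,"dz":0,"wx":0,"wy":0,"wz":0.45},{"gripper":0,"dx":0.0016,"dy":0,"dz":0,"wx":0,"wy":0,"wz":0.6},{"gripper":0,"dx":0.002,"dy":0,"dz":0,"wx":0,"wy":0,"wz":0.7}]'
python3 -m inch '[{"gripper":0,"dx":0.0004,"dy":0,"dz":0,"wx":0,"wy":0,"wz":0.15},{"gripper":0,"dx":0.0008,"dy":0,"dz":0,"wx":0,"wy":0,"wz":0.3},{"gripper":0,"dx":0.0012,"dy":0,"dz":0,"wx":0,"wy":0,"wz":0.45},{"gripper":0,"dx":0.0016,"dy":0,"dz":0,"wx":0,"wy":0,"wz":0.6},{"gripper":0,"dx":0.002,"dy":0,"dz":0,"wx":0,"wy":0,"wz":0.7}]'
```

```text
clock: 9.88
eef_pos: [611.6, -14.3, 7.5]
eef_rot: [3.142, 0.0, -3.045]
wrist_force: [-0.6, -0.3, -0.4]
finger_gap: 0.4
finger_force: 0.8
clock: 10.3
eef_pos: [613.6, -14.3, 7.4]
eef_rot: [-3.142, -0.0, -3.033]
wrist_force: [-2.5, -1.0, 0.6]
finger_gap: 0.7
finger_force: 0.8
```

```bash
python3 -m inch '[{"gripper":0,"dx":0.0004,"dy":0,"dz":0,"wx":0,"wy":0,"wz":0.15},{"gripper":0,"dx":0.0008,"dy":0,"dz":0,"wx":0,"wy":0,"wz":0.3},{"gripper":0,"dx":0.0012,"dy":0,"dz":0,"wx":0,"wy":0,"wz":0.45},{"gripper":0,"dx":0.0016,"dy":0,"dz":0,"wx":0,"wy":0,"wz":0.6},{"gripper":0,"dx":0.002,"dy":0,"dz":0,"wx":0,"wy":0,"wz":0.7}]'
```

```text
clock: 10.72
eef_pos: [614.9, -14.4, 7.4]
eef_rot: [3.141, -0.002, -3.021]
wrist_force: [-9.5, -1.8, 6.3]
finger_gap: 0.2
finger_force: 4.8
```

Contact at about 10–11 N. I'll hold here and read again.

```bash
python3 -m inch '[{"gripper":0,"dx":0,"dy":0,"dz":0,"wx":0,"wy":0,"wz":0},{"gripper":0,"dx":0,"dy":0,"dz":0,"wx":0,"wy":0,"wz":0},{"gripper":0,"dx":0,"dy":0,"dz":0,"wx":0,"wy":0,"wz":0},{"gripper":0,"dx":0,"dy":0,"dz":0,"wx":0,"wy":0,"wz":0},{"gripper":0,"dx":0,"dy":0,"dz":0,"wx":0,"wy":0,"wz":0}]'
```

```text
clock: 11.13
eef_pos: [614.9, -14.4, 7.4]
eef_rot: [3.141, -0.002, -3.021]
wrist_force: [-8.2, -1.6, 5.4]
finger_gap: 0.0
finger_force: 4.0
```

```bash
python3 -m inch '[{"gripper":0,"dx":0,"dy":0,"dz":0,"wx":0,"wy":0,"wz":0},{"gripper":0,"dx":0,"dy":0,"dz":0,"wx":0,"wy":0,"wz":0},{"gripper":0,"dx":0,"dy":0,"dz":0,"wx":0,"wy":0,"wz":0},{"gripper":0,"dx":0,"dy":0,"dz":0,"wx":0,"wy":0,"wz":0},{"gripper":0,"dx":0,"dy":0,"dz":0,"wx":0,"wy":0,"wz":0}]'
python3 -m inch '[{"gripper":0,"dx":0,"dy":0,"dz":0,"wx":0,"wy":0,"wz":0},{"gripper":0,"dx":0,"dy":0,"dz":0,"wx":0,"wy":0,"wz":0},{"gripper":0,"dx":0,"dy":0,"dz":0,"wx":0,"wy":0,"wz":0},{"gripper":0,"dx":0,"dy":0,"dz":0,"wx":0,"wy":0,"wz":0},{"gripper":0,"dx":0,"dy":0,"dz":0,"wx":0,"wy":0,"wz":0}]'
python3 -m inch '[{"gripper":0,"dx":0,"dy":0,"dz":0,"wx":0,"wy":0,"wz":0},{"gripper":0,"dx":0,"dy":0,"dz":0,"wx":0,"wy":0,"wz":0},{"gripper":0,"dx":0,"dy":0,"dz":0,"wx":0,"wy":0,"wz":0},{"gripper":0,"dx":0,"dy":0,"dz":0,"wx":0,"wy":0,"wz":0},{"gripper":0,"dx":0,"dy":0,"dz":0,"wx":0,"wy":0,"wz":0}]'
python3 -m inch '[{"gripper":0,"dx":0,"dy":0,"dz":0,"wx":0,"wy":0,"wz":0},{"gripper":0,"dx":0,"dy":0,"dz":0,"wx":0,"wy":0,"wz":0},{"gripper":0,"dx":0,"dy":0,"dz":0,"wx":0,"wy":0,"wz":0},{"gripper":0,"dx":0,"dy":0,"dz":0,"wx":0,"wy":0,"wz":0},{"gripper":0,"dx":0,"dy":0,"dz":0,"wx":0,"wy":0,"wz":0}]'
python3 - <<'E'
from h import *
o=np.array([614.4,150.9]);f=-1.4544
e=manip.read_state()['eef_pos'];print("tcp in fixture",rot(f).T@(e[:2]-o))
for th in [.2,.5,.8,1.1,1.4,1.7]:
    print(th,np.round(o+rot(f)@[222-35*np.sin(th),-23.5-35*np.cos(th)],1))
E
```

```text
clock: 11.55
eef_pos: [614.9, -14.4, 7.4]
eef_rot: [3.141, -0.002, -3.021]
wrist_force: [-8.1, -1.4, 4.8]
finger_gap: 0.7
finger_force: 4.0
clock: 11.97
eef_pos: [614.9, -14.4, 7.4]
eef_rot: [3.141, -0.002, -3.021]
wrist_force: [-7.5, -1.1, 5.9]
finger_gap: 0.4
finger_force: 4.0
clock: 12.38
eef_pos: [614.9, -14.4, 7.4]
eef_rot: [3.141, -0.002, -3.021]
wrist_force: [-8.2, -0.9, 5.3]
finger_gap: 0.6
finger_force: 4.0
clock: 12.8
eef_pos: [614.9, -14.4, 7.4]
eef_rot: [3.141, -0.002, -3.021]
wrist_force: [-8.2, -1.3, 4.9]
finger_gap: 0.7
finger_force: 4.0
tcp in fixture [164.23583909 -18.74822655]
0.2 [582.  -69.4]
0.5 [584.4 -59.2]
0.8 [589.7 -50.2]
1.1 [597.4 -43.2]
1.4 [606.9 -38.8]
1.7 [617.3 -37.3]
```

Held for about 2 s at roughly 9–10 N. Now I'll back off gently, lift, and move over the keeper post.

```bash
python3 -m inch '[{"gripper":0,"dx":-0.0004,"dy":0,"dz":0,"wx":0,"wy":0,"wz":0},{"gripper":0,"dx":-0.0008,"dy":0,"dz":0,"wx":0,"wy":0,"wz":0},{"gripper":0,"dx":-0.0014,"dy":0,"dz":0,"wx":0,"wy":0,"wz":0},{"gripper":0,"dx":-0.002,"dy":0,"dz":0,"wx":0,"wy":0,"wz":0},{"gripper":0,"dx":-0.004,"dy":0,"dz":0,"wx":0,"wy":0,"wz":0}]'
python3 -m inch '[{"gripper":0,"dx":-0.01,"dy":0,"dz":0,"wx":0,"wy":0,"wz":0},{"gripper":0,"dx":-0.03,"dy":0,"dz":0,"wx":0,"wy":0,"wz":0},{"gripper":0,"dx":-0.03,"dy":0,"dz":0.04,"wx":0,"wy":0,"wz":0},{"gripper":0,"dx":-0.03,"dy":0,"dz":0.08,"wx":0,"wy":0,"wz":0},{"gripper":0,"dx":-0.03,"dy":0,"dz":0.11,"wx":0,"wy":0,"wz":0}]'
python3 -m inch '[{"gripper":0.45,"dx":0,"dy":-0.02,"dz":0.0,"wx":0,"wy":0,"wz":0},{"gripper":0.45,"dx":-0.01,"dy":-0.04,"dz":0,"wx":0,"wy":0,"wz":0},{"gripper":0.45,"dx":-0.01,"dy":-0.04,"dz":0,"wx":0,"wy":0,"wz":0},{"gripper":0.45,"dx":-0.01,"dy":-0.04,"dz":0,"wx":0,"wy":0,"wz":0},{"gripper":0.45,"dx":-0.01,"dy":-0.04,"dz":0,"wx":0,"wy":0,"wz":0}]'
python3 - <<'E'
from h import *
import cv2
s=manip.read_state();print(s['eef_pos'],s['eef_rot'],crop(530,370,55))
print(manip.camera_info("wrist"))
w=manip.camera("wrist");cv2.imwrite("pics/w1.png",w)
E
```

```text
clock: 13.22
eef_pos: [611.9, -14.2, 7.5]
eef_rot: [3.142, 0.001, -3.021]
wrist_force: [-0.5, 0.1, 0.3]
finger_gap: 0.4
finger_force: 0.0
clock: 13.63
eef_pos: [581.8, -14.2, 120.4]
eef_rot: [-3.141, 0.002, -3.021]
wrist_force: [0.5, -0.4, 0.9]
finger_gap: 0.4
finger_force: 0.0
clock: 14.05
eef_pos: [571.7, -54.0, 117.4]
eef_rot: [3.141, 0.0, -3.021]
wrist_force: [0.1, -0.4, -0.5]
finger_gap: 30.5
finger_force: 0.0
[571.66650583 -53.97196731 117.39652644] [ 3.14143722e+00  1.39677404e-04 -3.02124078e+00] [583.20725335 -67.10052827]
{'camera_matrix': array([[297.60597868,   0.        , 319.72075816],
       [  0.        , 297.60597868, 196.94152917],
       [  0.        ,   0.        ,   1.        ]]), 'tool_from_camera': array([[-6.82898374e-04, -9.61146604e-01, -2.76037568e-01,
         8.06808582e+01],
       [ 9.99999740e-01, -7.20582593e-04,  3.50941949e-05,
        -3.32007991e-01],
       [-2.32638533e-04, -2.76037473e-01,  9.61146846e-01,
        -1.79856878e+02],
       [ 0.00000000e+00,  0.00000000e+00,  0.00000000e+00,
         1.00000000e+00]])}
```

View pics/w1.png

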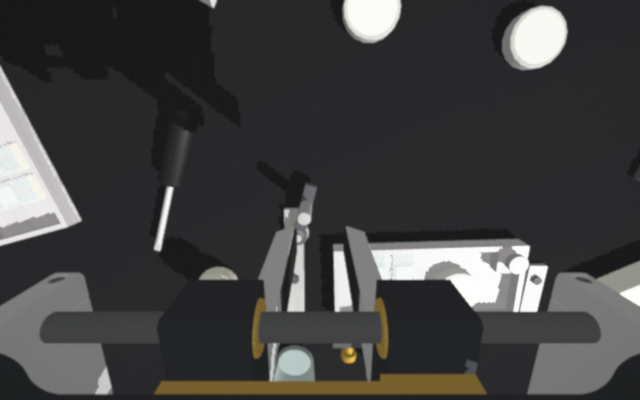

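The wrist view shows the post top at about (304,219) and the keeper hinge at (300,238). The tray is home behind them, with its near edge at row ~243.

Run:
```python
from h import *
from scipy.spatial.transform import Rotation as Ro
c=manip.camera_info("wrist");K=c["camera_matrix"];T=c["tool_from_camera"]
e=np.array([571.67,-53.97,117.4]);W=Ro.from_euler('xyz',[3.1414,.0001,-3.0212]).as_matrix()
def wp(u,v,z):
    d=W@T[:3,:3]@np.linalg.inv(K)@[u,v,1];p=W@T[:3,3]+e;return (p+d*(z-p[2])/d[2])[:2]
o=np.array([614.4,150.9]);F=lambda q:rot(-1.4544).T@(q-o)
for n,a in dict(post=(304,219,55),hinge=(300,238,19),te1=(345,243,18),te2=(525,240,18),pin=(517,259,29)).items():
    q=wp(*a);print(n,q,F(q))
```

```text
post [582.02850339 -66.7465852 ] [212.41447859 -57.4285567 ]
hinge [616.29866496 -69.02642703] [218.65881405 -23.65504744]
te1 [616.77187932 -22.83486404] [172.83475815 -17.82063886]
te2 [591.60796925 158.79846519] [-10.49194336 -21.72053274]
pin [608.58834054 148.44401989] [ 1.76443255 -6.05755741]
```

```bash
python3 -m inch '[{"gripper":0.45,"dx":0.011,"dy":-0.013,"dz":0,"wx":0,"wy":0,"wz":0},{"gripper":0.45,"dx":0.011,"dy":-0.013,"dz":-0.02,"wx":0,"wy":0,"wz":0},{"gripper":0.45,"dx":0.011,"dy":-0.013,"dz":-0.04,"wx":0,"wy":0,"wz":0},{"gripper":0.45,"dx":0.011,"dy":-0.013,"dz":-0.055,"wx":0,"wy":0,"wz":0},{"gripper":0.45,"dx":0.011,"dy":-0.013,"dz":-0.055,"wx":0,"wy":0,"wz":0}]'
python3 -m inch '[{"gripper":0.45,"dx":0,"dy":0,"dz":-0.008,"wx":0,"wy":0,"wz":0},{"gripper":0.45,"dx":0,"dy":0,"dz":-0.016,"wx":0,"wy":0,"wz":0},{"gripper":0.45,"dx":0,"dy":0,"dz":-0.024,"wx":0,"wy":0,"wz":0},{"gripper":0.45,"dx":0,"dy":0,"dz":-0.032,"wx":0,"wy":0,"wz":0},{"gripper":0.45,"dx":0,"dy":0,"dz":-0.035,"wx":0,"wy":0,"wz":0}]'
python3 -m inch '[{"gripper":0.1,"dx":0,"dy":0,"dz":0,"wx":0,"wy":0,"wz":0},{"gripper":0.1,"dx":0,"dy":0,"dz":0,"wx":0,"wy":0,"wz":0},{"gripper":0.1,"dx":0,"dy":0,"dz":0,"wx":0,"wy":0,"wz":0},{"gripper":0.1,"dx":0,"dy":0,"dz":0,"wx":0,"wy":0,"wz":0},{"gripper":0.1,"dx":0,"dy":0,"dz":0,"wx":0,"wy":0,"wz":0}]' 15
```

```text
clock: 14.52
eef_pos: [581.2, -66.3, 59.2]
eef_rot: [3.14, -0.005, -3.02]
wrist_force: [0.5, 0.8, -1.0]
finger_gap: 42.5
finger_force: 0.0
clock: 14.93
eef_pos: [582.2, -67.2, 26.3]
eef_rot: [3.141, -0.001, -3.021]
wrist_force: [0.2, -0.3, -0.4]
finger_gap: 41.8
finger_force: 0.0
clock: 15.35
eef_pos: [582.7, -67.3, 27.8]
eef_rot: [-3.141, 0.001, -3.021]
wrist_force: [-3.8, 4.1, 1.5]
finger_gap: 12.5
finger_force: 1.7
```

```bash
python3 -m inch '[{"gripper":0,"dx":0,"dy":0,"dz":0,"wx":0,"wy":0,"wz":0},{"gripper":0,"dx":0,"dy":0,"dz":0,"wx":0,"wy":0,"wz":0},{"gripper":0,"dx":0,"dy":0,"dz":0,"wx":0,"wy":0,"wz":0},{"gripper":0,"dx":0,"dy":0,"dz":0,"wx":0,"wy":0,"wz":0},{"gripper":0,"dx":0,"dy":0,"dz":0,"wx":0,"wy":0,"wz":0}]' 15
python3 -m inch '[{"gripper":0,"dx":0.0006,"dy":0.0034,"dz":0,"wx":0,"wy":0,"wz":0},{"gripper":0,"dx":0.0017,"dy":0.0069,"dz":0,"wx":0,"wy":0,"wz":0},{"gripper":0,"dx":0.0031,"dy":0.0102,"dz":0,"wx":0,"wy":0,"wz":0},{"gripper":0,"dx":0.0049,"dy":0.0134,"dz":0,"wx":0,"wy":0,"wz":0},{"gripper":0,"dx":0.007,"dy":0.0164,"dz":0,"wx":0,"wy":0,"wz":0}]'
```

```text
clock: 15.77
eef_pos: [582.7, -67.3, 27.7]
eef_rot: [-3.142, 0.0, -3.021]
wrist_force: [-2.1, 2.3, 5.4]
finger_gap: 11.6
finger_force: 15.0
clock: 16.18
eef_pos: [589.4, -51.6, 27.6]
eef_rot: [-3.141, -0.001, -3.021]
wrist_force: [-4.2, -5.6, 4.9]
finger_gap: 11.2
finger_force: 15.0
```

```bash
python3 -m inch '[{"gripper":0,"dx":0.0024,"dy":0.0028,"dz":0,"wx":0,"wy":0,"wz":0},{"gripper":0,"dx":0.0051,"dy":0.0053,"dz":0,"wx":0,"wy":0,"wz":0},{"gripper":0,"dx":0.008,"dy":0.0075,"dz":0,"wx":0,"wy":0,"wz":0},{"gripper":0,"dx":0.0112,"dy":0.0094,"dz":0,"wx":0,"wy":0,"wz":0},{"gripper":0,"dx":0.0145,"dy":0.011,"dz":0,"wx":0,"wy":0,"wz":0}]'
python3 -m inch '[{"gripper":0,"dx":0.0012,"dy":0.0005,"dz":0,"wx":0,"wy":0,"wz":0},{"gripper":0,"dx":0.0024,"dy":0.0009,"dz":0,"wx":0,"wy":0,"wz":0},{"gripper":0,"dx":0.0036,"dy":0.0013,"dz":0,"wx":0,"wy":0,"wz":0},{"gripper":0,"dx":0.0048,"dy":0.0016,"dz":0,"wx":0,"wy":0,"wz":0},{"gripper":0,"dx":0.006,"dy":0.0018,"dz":0,"wx":0,"wy":0,"wz":0}]'
```

```text
clock: 16.6
eef_pos: [603.7, -40.3, 27.4]
eef_rot: [-3.141, -0.001, -3.021]
wrist_force: [-5.5, -0.5, 6.2]
finger_gap: 11.3
finger_force: 15.0
clock: 17.02
eef_pos: [609.6, -37.9, 27.4]
eef_rot: [3.141, -0.001, -3.021]
wrist_force: [-5.9, 3.0, 5.3]
finger_gap: 11.6
finger_force: 15.0
```

```bash
python3 -m inch '[{"gripper":0,"dx":0.0006,"dy":0.0001,"dz":0,"wx":0,"wy":0,"wz":0},{"gripper":0,"dx":0.0012,"dy":0.0002,"dz":0,"wx":0,"wy":0,"wz":0},{"gripper":0,"dx":0.0018,"dy":0.0003,"dz":0,"wx":0,"wy":0,"wz":0},{"gripper":0,"dx":0.0024,"dy":0.0003,"dz":0,"wx":0,"wy":0,"wz":0},{"gripper":0,"dx":0.003,"dy":0.0003,"dz":0,"wx":0,"wy":0,"wz":0}]'
python3 -m inch '[{"gripper":0,"dx":0.0004,"dy":0,"dz":0,"wx":0,"wy":0,"wz":0},{"gripper":0,"dx":0.0008,"dy":0.0001,"dz":0,"wx":0,"wy":0,"wz":0},{"gripper":0,"dx":0.0012,"dy":0.0001,"dz":0,"wx":0,"wy":0,"wz":0},{"gripper":0,"dx":0.0016,"dy":0.0001,"dz":0,"wx":0,"wy":0,"wz":0},{"gripper":0,"dx":0.002,"dy":0.0001,"dz":0,"wx":0,"wy":0,"wz":0}]'
```

```text
clock: 17.43
eef_pos: [612.5, -37.1, 27.4]
eef_rot: [3.14, -0.001, -3.021]
wrist_force: [-6.1, 6.2, 7.1]
finger_gap: 11.3
finger_force: 15.0
clock: 17.85
eef_pos: [614.5, -36.6, 27.4]
eef_rot: [3.14, -0.001, -3.021]
wrist_force: [-6.4, 8.6, 6.8]
finger_gap: 11.7
finger_force: 15.0
```

```bash
python3 -m inch '[{"gripper":0,"dx":0.0003,"dy":0.0004,"dz":0,"wx":0,"wy":0,"wz":0},{"gripper":0,"dx":0.0006,"dy":0.0008,"dz":0,"wx":0,"wy":0,"wz":0},{"gripper":0,"dx":0.0009,"dy":0.001,"dz":0,"wx":0,"wy":0,"wz":0},{"gripper":0,"dx":0.0012,"dy":0.001,"dz":0,"wx":0,"wy":0,"wz":0},{"gripper":0,"dx":0.0015,"dy":0.001,"dz":0,"wx":0,"wy":0,"wz":0}]'
python3 -m inch '[{"gripper":0,"dx":0.0003,"dy":0,"dz":0,"wx":0,"wy":0,"wz":0},{"gripper":0,"dx":0.0006,"dy":0,"dz":0,"wx":0,"wy":0,"wz":0},{"gripper":0,"dx":0.0009,"dy":0,"dz":0,"wx":0,"wy":0,"wz":0},{"gripper":0,"dx":0.0012,"dy":0,"dz":0,"wx":0,"wy":0,"wz":0},{"gripper":0,"dx":0.0015,"dy":0,"dz":0,"wx":0,"wy":0,"wz":0}]'
```

```text
clock: 18.27
eef_pos: [616.1, -36.2, 27.4]
eef_rot: [3.141, -0.001, -3.021]
wrist_force: [-5.5, 4.0, 6.1]
finger_gap: 11.6
finger_force: 15.0
clock: 18.68
eef_pos: [617.6, -36.0, 27.4]
eef_rot: [3.14, -0.001, -3.021]
wrist_force: [-4.3, 5.9, 6.0]
finger_gap: 11.5
finger_force: 15.0
```

```bash
python3 -m inch '[{"gripper":0,"dx":0.0003,"dy":0.0003,"dz":0,"wx":0,"wy":0,"wz":0},{"gripper":0,"dx":0.0006,"dy":0.0005,"dz":0,"wx":0,"wy":0,"wz":0},{"gripper":0,"dx":0.0009,"dy":0.0005,"dz":0,"wx":0,"wy":0,"wz":0},{"gripper":0,"dx":0.0012,"dy":0.0005,"dz":0,"wx":0,"wy":0,"wz":0},{"gripper":0,"dx":0.0015,"dy":0.0005,"dz":0,"wx":0,"wy":0,"wz":0}]'
```

```text
clock: 19.1
eef_pos: [619.2, -35.7, 27.4]
eef_rot: [3.141, -0.001, -3.021]
wrist_force: [-5.2, 3.9, 6.0]
finger_gap: 11.6
finger_force: 15.0
```

```bash
python3 -m inch '[{"gripper":0,"dx":0.0003,"dy":0,"dz":0,"wx":0,"wy":0,"wz":0},{"gripper":0,"dx":0.0006,"dy":0,"dz":0,"wx":0,"wy":0,"wz":0},{"gripper":0,"dx":0.0009,"dy":0,"dz":0,"wx":0,"wy":0,"wz":0},{"gripper":0,"dx":0.0012,"dy":0,"dz":0,"wx":0,"wy":0,"wz":0},{"gripper":0,"dx":0.0015,"dy":0,"dz":0,"wx":0,"wy":0,"wz":0}]'
python3 - <<'E'
from h import *
import cv2
cv2.imwrite("pics/s3.png",cv2.resize(manip.camera("scene")[150:270,290:430],None,fx=5,fy=5,interpolation=cv2.INTER_CUBIC))
E
```

```text
clock: 19.52
eef_pos: [620.6, -35.6, 27.4]
eef_rot: [3.14, -0.001, -3.021]
wrist_force: [-4.1, 4.3, 6.0]
finger_gap: 11.6
finger_force: 15.0
```

View pics/s3.png

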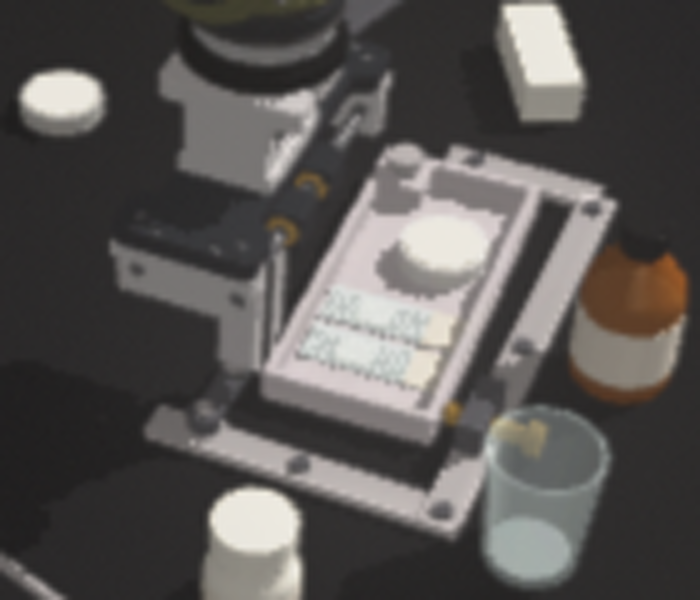

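The tray rests at the brass tip (450,412), and the keeper points along the tray's near edge with no force rise yet. I'll continue in fine steps.

```bash
python3 -m inch '[{"gripper":0,"dx":0.0003,"dy":0,"dz":0,"wx":0,"wy":0,"wz":0},{"gripper":0,"dx":0.0006,"dy":0,"dz":0,"wx":0,"wy":0,"wz":0},{"gripper":0,"dx":0.0009,"dy":0,"dz":0,"wx":0,"wy":0,"wz":0},{"gripper":0,"dx":0.0012,"dy":0,"dz":0,"wx":0,"wy":0,"wz":0},{"gripper":0,"dx":0.0012,"dy":0,"dz":0,"wx":0,"wy":0,"wz":0}]'
```

```text
clock: 19.98
eef_pos: [621.9, -35.5, 27.4]
eef_rot: [3.14, -0.001, -3.021]
wrist_force: [-4.2, 5.2, 5.6]
finger_gap: 11.4
finger_force: 15.0
```

```bash
python3 -m inch '[{"gripper":0,"dx":0.0003,"dy":0,"dz":0,"wx":0,"wy":0,"wz":0},{"gripper":0,"dx":0.0006,"dy":0,"dz":0,"wx":0,"wy":0,"wz":0},{"gripper":0,"dx":0.0009,"dy":0,"dz":0,"wx":0,"wy":0,"wz":0},{"gripper":0,"dx":0.0012,"dy":0,"dz":0,"wx":0,"wy":0,"wz":0},{"gripper":0,"dx":0.0012,"dy":0,"dz":0,"wx":0,"wy":0,"wz":0}]'
```

```text
clock: 20.4
eef_pos: [623.2, -35.4, 27.4]
eef_rot: [3.14, -0.001, -3.021]
wrist_force: [-3.2, 4.7, 4.5]
finger_gap: 11.4
finger_force: 15.0
```

Run:
```python
from h import *
import cv2
s=manip.read_state();print(s['eef_pos'],s['eef_rot'],s['wrist_force'],s['moment'])
a=cv2.resize(manip.camera("wrist")[180:330,220:420],None,fx=3.9,fy=3.9,interpolation=cv2.INTER_CUBIC)[:300]
b=cv2.resize(manip.camera("scene")[200:255,310:430],None,fx=5,fy=5,interpolation=cv2.INTER_CUBIC)
c=np.zeros((580,780,3),np.uint8);c[:300]=a;c[300:575,:600]=b
cv2.imwrite("pics/m1.png",c)
```

```text
[623.18229199 -35.4459675   27.41648216] [ 3.14035657e+00 -7.24014698e-04 -3.02110269e+00] [-3.20649231  4.65209513  4.54608952] [ 1.11884784  0.75004722 -0.13673586]
```

View pics/m1.png

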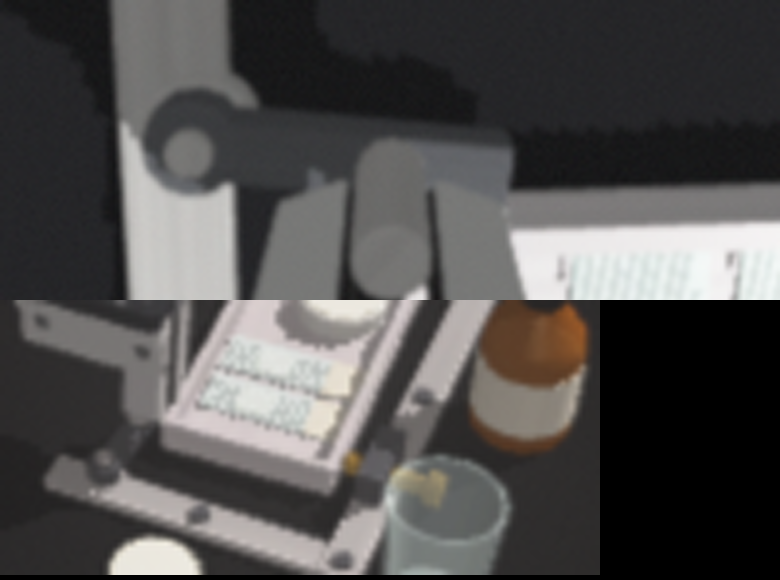

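The post at (392,262) is firmly between the pads. The bar's free end at (513,150–190) is close to the tray's near wall, whose band is at rows 185–225. I'll compute the remaining gap by projection.

Run:
```python
from h import *
from scipy.spatial.transform import Rotation as Ro
c=manip.camera_info("wrist");K=c["camera_matrix"];T=c["tool_from_camera"]
e=np.array([623.18,-35.45,27.4]);W=Ro.from_euler('xyz',[3.1404,-.0007,-3.0211]).as_matrix()
def pr(q,z):
    p=W.T@(np.array([q[0],q[1],z])-e);cc=T[:3,:3].T@(p-T[:3,3]);h=K@cc;h=h[:2]/h[2]
    return np.round([(h[0]-220)*3.9,(h[1]-180)*3.9])
o=np.array([614.4,150.9]);f=-1.4544
print("posttop",pr(e[:2],55),"pivot",pr([616.8,-72.3],19))
for th in(1.65,1.75,1.85,1.95):
    b=np.array([-np.sin(th),-np.cos(th)]);s=np.array([-np.cos(th),np.sin(th)]);P=np.array([222,-23.5])
    g=lambda q:o+rot(f)@q
    print(th,"post",pr(g(P+35*b),55),"toe top",pr(g(P+55*b+6*s),17),"toe near",pr(g(P+55*b-6*s),17),pr(g(P+55*b-6*s),7))
for y in(-14,-12,-10,-8,-6):print("edge",y,pr(o+rot(f)@[166,y],18),pr(o+rot(f)@[166,y],0),pr(o+rot(f)@[120,y-2],18))
```

```text
posttop [392. 310.] pivot [183. 155.]
1.65 post [385. 261.] toe top [495. 207.] toe near [503. 143.] [497. 124.]
1.75 post [382. 283.] toe top [487. 235.] toe near [501. 173.] [496. 153.]
1.85 post [376. 305.] toe top [476. 261.] toe near [496. 202.] [491. 181.]
1.95 post [368. 325.] toe top [462. 287.] toe near [489. 230.] [484. 208.]
edge -14 [505. 205.] [496. 168.] [768. 195.]
edge -12 [505. 215.] [496. 178.] [767. 205.]
edge -10 [505. 226.] [495. 187.] [766. 216.]
edge -8 [504. 236.] [495. 197.] [765. 226.]
edge -6 [504. 246.] [495. 207.] [764. 237.]
```

The projection shows the post has slipped about 8 mm back between the pads, with the keeper at about 1.65 rad. I'll release, draw back, shut the fingers and push the post from behind as a fist.

```bash
python3 -m inch '[{"gripper":0.35,"dx":0,"dy":0,"dz":0,"wx":0,"wy":0,"wz":0},{"gripper":0.35,"dx":0,"dy":0,"dz":0,"wx":0,"wy":0,"wz":0},{"gripper":0.35,"dx":0,"dy":0,"dz":0,"wx":0,"wy":0,"wz":0},{"gripper":0.35,"dx":0,"dy":0,"dz":0,"wx":0,"wy":0,"wz":0},{"gripper":0.35,"dx":0,"dy":0,"dz":0,"wx":0,"wy":0,"wz":0}]'
python3 -m inch '[{"gripper":0.35,"dx":-0.01,"dy":-0.001,"dz":0,"wx":0,"wy":0,"wz":0},{"gripper":0.35,"dx":-0.02,"dy":-0.001,"dz":0,"wx":0,"wy":0,"wz":0},{"gripper":0.35,"dx":-0.03,"dy":-0.001,"dz":0,"wx":0,"wy":0,"wz":0},{"gripper":0.35,"dx":-0.035,"dy":-0.001,"dz":0,"wx":0,"wy":0,"wz":0},{"gripper":0.35,"dx":-0.035,"dy":-0.001,"dz":0,"wx":0,"wy":0,"wz":0}]'
python3 -m inch '[{"gripper":0,"dx":0,"dy":0,"dz":0,"wx":0,"wy":0,"wz":0},{"gripper":0,"dx":0,"dy":0,"dz":0,"wx":0,"wy":0,"wz":0},{"gripper":0,"dx":0,"dy":0,"dz":0,"wx":0,"wy":0,"wz":0},{"gripper":0,"dx":0,"dy":0,"dz":0,"wx":0,"wy":0,"wz":0},{"gripper":0,"dx":0,"dy":0,"dz":0,"wx":0,"wy":0,"wz":0}]'
python3 -m inch '[{"gripper":0,"dx":0.002,"dy":0,"dz":0,"wx":0,"wy":0,"wz":0},{"gripper":0,"dx":0.004,"dy":0,"dz":0,"wx":0,"wy":0,"wz":0},{"gripper":0,"dx":0.006,"dy":0,"dz":0,"wx":0,"wy":0,"wz":0},{"gripper":0,"dx":0.008,"dy":0,"dz":0,"wx":0,"wy":0,"wz":0},{"gripper":0,"dx":0.008,"dy":0,"dz":0,"wx":0,"wy":0,"wz":0}]'
```

```text
clock: 20.92
eef_pos: [623.5, -36.3, 27.3]
eef_rot: [-3.142, 0.0, -3.021]
wrist_force: [-0.3, -1.0, 1.0]
finger_gap: 32.6
finger_force: 0.0
clock: 21.33
eef_pos: [587.9, -37.3, 27.5]
eef_rot: [3.142, -0.0, -3.021]
wrist_force: [0.6, 0.2, 0.0]
finger_gap: 32.5
finger_force: 0.0
clock: 21.75
eef_pos: [588.6, -37.2, 27.4]
eef_rot: [3.142, -0.0, -3.021]
wrist_force: [0.1, -0.2, -0.3]
finger_gap: 3.2
finger_force: 0.0
clock: 22.17
eef_pos: [596.9, -37.2, 27.4]
eef_rot: [-3.142, 0.0, -3.021]
wrist_force: [-0.3, 0.4, 0.6]
finger_gap: 0.4
finger_force: 0.0
```

```bash
python3 -m inch '[{"gripper":0,"dx":0.0005,"dy":0,"dz":0,"wx":0,"wy":0,"wz":0},{"gripper":0,"dx":0.001,"dy":0,"dz":0,"wx":0,"wy":0,"wz":0},{"gripper":0,"dx":0.0015,"dy":0,"dz":0,"wx":0,"wy":0,"wz":0},{"gripper":0,"dx":0.002,"dy":0,"dz":0,"wx":0,"wy":0,"wz":0},{"gripper":0,"dx":0.0025,"dy":0,"dz":0,"wx":0,"wy":0,"wz":0}]'
python3 -m inch '[{"gripper":0,"dx":0.0003,"dy":0,"dz":0,"wx":0,"wy":0,"wz":0},{"gripper":0,"dx":0.0006,"dy":0,"dz":0,"wx":0,"wy":0,"wz":0},{"gripper":0,"dx":0.0009,"dy":0,"dz":0,"wx":0,"wy":0,"wz":0},{"gripper":0,"dx":0.0012,"dy":0,"dz":0,"wx":0,"wy":0,"wz":0},{"gripper":0,"dx":0.0015,"dy":0,"dz":0,"wx":0,"wy":0,"wz":0}]'
```

```text
clock: 22.58
eef_pos: [599.0, -37.2, 27.5]
eef_rot: [-3.142, 0.0, -3.021]
wrist_force: [-0.5, 1.0, -0.7]
finger_gap: 0.3
finger_force: 0.0
clock: 23.0
eef_pos: [600.3, -37.2, 27.4]
eef_rot: [3.142, -0.0, -3.021]
wrist_force: [-1.3, 0.5, 0.5]
finger_gap: 0.6
finger_force: 0.9
```

```bash
python3 -m inch '[{"gripper":0,"dx":0.0003,"dy":0,"dz":0,"wx":0,"wy":0,"wz":0},{"gripper":0,"dx":0.0006,"dy":0,"dz":0,"wx":0,"wy":0,"wz":0},{"gripper":0,"dx":0.0009,"dy":0,"dz":0,"wx":0,"wy":0,"wz":0},{"gripper":0,"dx":0.0012,"dy":0,"dz":0,"wx":0,"wy":0,"wz":0},{"gripper":0,"dx":0.0015,"dy":0,"dz":0,"wx":0,"wy":0,"wz":0}]'
```

```text
clock: 23.42
eef_pos: [601.9, -37.2, 27.4]
eef_rot: [3.141, -0.0, -3.021]
wrist_force: [-1.8, 0.4, -0.4]
finger_gap: 0.1
finger_force: 0.9
```

The post is moving freely at about 2 N, so I'll continue until the force rises.

```bash
python3 -m inch '[{"gripper":0,"dx":0.0003,"dy":0,"dz":0,"wx":0,"wy":0,"wz":0},{"gripper":0,"dx":0.0006,"dy":0,"dz":0,"wx":0,"wy":0,"wz":0},{"gripper":0,"dx":0.0009,"dy":0,"dz":0,"wx":0,"wy":0,"wz":0},{"gripper":0,"dx":0.0009,"dy":0,"dz":0,"wx":0,"wy":0,"wz":0},{"gripper":0,"dx":0.0009,"dy":0,"dz":0,"wx":0,"wy":0,"wz":0}]'
```

```text
clock: 23.83
eef_pos: [602.7, -37.2, 27.4]
eef_rot: [3.141, -0.001, -3.021]
wrist_force: [-5.4, 1.0, 0.8]
finger_gap: 0.8
finger_force: 2.1
```

```bash
python3 -m inch '[{"gripper":0,"dx":0.0003,"dy":0,"dz":0,"wx":0,"wy":0,"wz":0},{"gripper":0,"dx":0.0006,"dy":0,"dz":0,"wx":0,"wy":0,"wz":0},{"gripper":0,"dx":0.0009,"dy":0,"dz":0,"wx":0,"wy":0,"wz":0},{"gripper":0,"dx":0.0009,"dy":0,"dz":0,"wx":0,"wy":0,"wz":0},{"gripper":0,"dx":0.0009,"dy":0,"dz":0,"wx":0,"wy":0,"wz":0}]'
```

```text
clock: 24.25
eef_pos: [603.0, -37.1, 27.3]
eef_rot: [3.141, -0.002, -3.021]
wrist_force: [-8.9, 1.0, 4.0]
finger_gap: 0.8
finger_force: 4.3
```

The force rises firmly, so the toe is against the tray. Now I'll retreat and check.

```bash
python3 -m inch '[{"gripper":0,"dx":-0.0005,"dy":0,"dz":0,"wx":0,"wy":0,"wz":0},{"gripper":0,"dx":-0.0012,"dy":0,"dz":0,"wx":0,"wy":0,"wz":0},{"gripper":0,"dx":-0.003,"dy":0,"dz":0,"wx":0,"wy":0,"wz":0},{"gripper":0,"dx":-0.008,"dy":0,"dz":0,"wx":0,"wy":0,"wz":0},{"gripper":0,"dx":-0.02,"dy":0,"dz":0,"wx":0,"wy":0,"wz":0}]'
python3 -m inch '[{"gripper":0,"dx":-0.02,"dy":0,"dz":0.02,"wx":0,"wy":0,"wz":0},{"gripper":0,"dx":-0.05,"dy":0,"dz":0.04,"wx":0,"wy":0,"wz":0},{"gripper":0,"dx":-0.08,"dy":0,"dz":0.07,"wx":0,"wy":0,"wz":0},{"gripper":0,"dx":-0.1,"dy":0,"dz":0.1,"wx":0,"wy":0,"wz":0},{"gripper":0,"dx":-0.12,"dy":0,"dz":0.12,"wx":0,"wy":0,"wz":0}]'
python3 -m inch '[{"gripper":0,"dx":-0.03,"dy":0,"dz":0.02,"wx":0,"wy":0,"wz":0},{"gripper":0,"dx":-0.03,"dy":0,"dz":0.02,"wx":0,"wy":0,"wz":0},{"gripper":0,"dx":-0.03,"dy":0,"dz":0.02,"wx":0,"wy":0,"wz":0},{"gripper":0,"dx":-0.03,"dy":0,"dz":0.02,"wx":0,"wy":0,"wz":0},{"gripper":0,"dx":-0.03,"dy":0,"dz":0.02,"wx":0,"wy":0,"wz":0}]'
python3 - <<'E'
from h import *
import cv2
t=manip.camera("top");s=manip.camera("scene")
c=np.zeros((590,700,3),np.uint8);c[:300,:345]=cv2.resize(t[125:225,230:345],None,fx=3,fy=3,interpolation=cv2.INTER_CUBIC)
c[:300,350:700]=cv2.resize(t[145:205,280:350],None,fx=5,fy=5,interpolation=cv2.INTER_CUBIC)
c[305:580,:600]=cv2.resize(s[195:250,310:430],None,fx=5,fy=5,interpolation=cv2.INTER_CUBIC)
cv2.imwrite("pics/f.png",c)
E
```

```text
clock: 24.67
eef_pos: [584.3, -37.4, 27.6]
eef_rot: [-3.141, 0.002, -3.021]
wrist_force: [0.9, -0.1, 0.5]
finger_gap: 0.7
finger_force: 0.0
clock: 25.08
eef_pos: [462.9, -37.3, 149.9]
eef_rot: [-3.141, 0.003, -3.021]
wrist_force: [-0.0, 0.6, 0.3]
finger_gap: 0.5
finger_force: 0.0
clock: 25.5
eef_pos: [434.0, -37.2, 166.6]
eef_rot: [3.141, -0.001, -3.021]
wrist_force: [0.5, 0.3, -0.4]
finger_gap: 0.5
finger_force: 0.0
```

View pics/f.png

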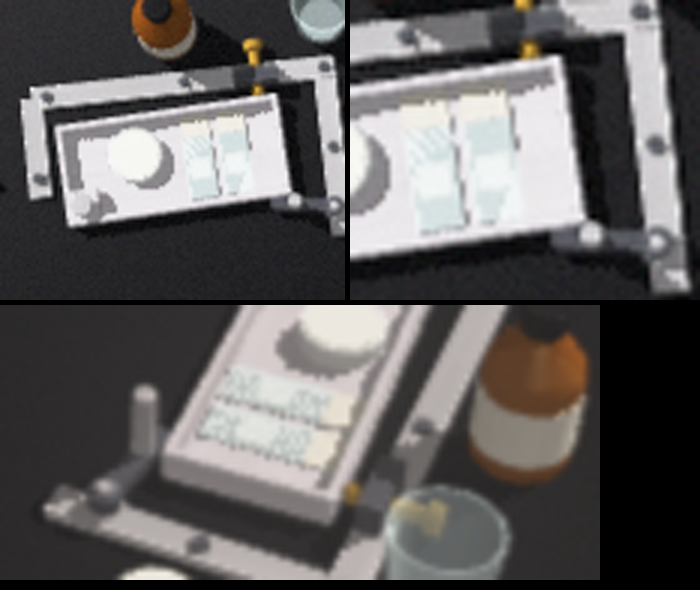

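The tray is home against the brass tip at (528,50 in the enlargement). The keeper bar lies behind its near edge with the toe in contact at (560,235), the dish is flat, and the bystanders in view haven't moved. I'm handing in.

```bash
python3 -c "
from cell import manip;print(manip.sign_off())"
```

```text
the job is handed in; nothing more can be done
None
```

The job is handed in, though sign-off gave no verdict: the tray was pressed on the stop screw at about 8–10 N for 2 s, the keeper's toe is up against its near edge, and the dish is still flat in the tray.

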